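# Unbolt the dark box and hold its lid open at 45 degrees

## Task

The black dark box on the optical table is bolted shut: draw its slide bolt back until it comes up against its stop, then lift the lid to 45 degrees and keep holding it there, steady, so that the gilded sample stage inside can be inspected. The lid has no stay and falls shut if let go, so finish while still holding it; never swing it past 70 degrees, and leave the other things on the table where they are.

Things in the scene. Friction and masses are not known exactly. Their poses are not given: they have to be found in the camera images.
- box: Dark box, fixed: 320 x 320 mm, 120 mm high, black panels, aluminium frame. Origin: centre of its underside, z up; x points from the front deck to the hinge side, y to the left. The front 80 mm of its top (x -160 to -80 mm) is a fixed black deck, 120 mm above the table, with the slide bolt; behind it lies the lid. Beam tubes 31 mm thick stick out of both sides by up to 45 mm.
- bolt (a joint): Slide bolt, m: 0 = fully shot, 0.030 = drawn to its stop; starts at 0 to 0.008. Slides along the box's -x, takes about 2 N, stays where left. Its 10 mm rod runs 13.5 mm above the deck at box y = 100 mm through two saddles (18 mm wide, tops 20.5 mm above the deck, at box x = -88 and -152 mm). At 0 its tongue lies 22 mm over the lid's front edge and blocks it; clear from 0.024 on.
- bolt_knob (a point): Middle of the bolt's upright black knob, a cylinder 16 mm across and 28 mm high (its top 14 mm above this point). The point is 45 mm above the deck (165 mm above the table) at box x = -108 mm minus the bolt's value, y = 100 mm. Below the knob a 9 mm stalk goes down to the rod.
- lid (a joint): Angle of the lid about its hinge, rad: 0 = shut, 0.785 = 45 degrees, 1.22 = 70 degrees, limit 1.75. The front edge swings up and over towards the box's +x. It falls shut by its own weight (hidden, 0.35 to 0.7 kg); hinge friction is negligible.
- lid_hinge (a point): Middle of the hinge line, 120 mm above the table at box x = +142 mm, y = 0; the line runs along the box's y. Turns with the lid, a flat black panel 220 mm from the hinge to its front edge, 300 mm wide, 6 mm thick, its underside level with the hinge line.
- lid_handle (a point): Middle of the bar of the lid's bow handle: round, 12 mm thick, 120 mm long along the box's y, on a leg at each end. Lid shut: at box x = -48 mm, y = 0, 166 mm above the table, i.e. 190 mm from the hinge along the lid, 46 mm above its underside, 40 mm above its top face. Moves and turns with the lid.
- lens_mount: Bystander, loose: a lens in a black ring on a post with a round foot, 138 mm high, foot 56 mm across. Origin at the centre of its underside.
- driver: Bystander, loose: a screwdriver 190 mm long with a black handle, lying on the table. Origin at its underside.
- optic_case: Bystander, loose: a square grey and white plastic lens case, 75 x 75 x 29 mm. Origin at the centre of its underside.

How it is judged (in metres and radians):
On the way, in this order (a step that is already met when the one before it is completed fails the run):
1. the bolt is drawn fully back to its stop while the lid is still shut (value of joint bolt above 0.027 m and value of joint lid below 0.05 rad), for 0.2 s.
2. the lid is lifted, carried by the gripper (value of joint lid above 0.3 rad and contact force between lid and the fingers above 0.5 N), for 0.2 s.
At the end, for the whole second after the job is handed in: The lid stands still (under 0.05 rad/s) at 45 degrees give or take 6 degrees (0.68 to 0.89 rad), carried by the robot's fingers (more than 0.5 N of contact) and by no other object, and the bolt is still drawn (more than 25 mm) (value of joint lid between 0.68 and 0.89 rad and velocity of joint lid between -0.05 and 0.05 rad/s and contact force between lid and the fingers above 0.5 N and contact force between lid and lens_mount below 0.1 N and contact force between lid and driver below 0.1 N and contact force between lid and optic_case below 0.1 N and value of joint bolt above 0.025 m); the arm keeps its last pose, push and grip.
It fails at once if the lid is swung past 70 degrees (value of joint lid above 1.22 rad).
It fails at once if the lens mount is moved (distance of lens_mount from where it was at the start of the episode above 0.02 m).
It fails at once if the screwdriver is moved (distance of driver from where it was at the start of the episode above 0.02 m).
It fails at once if the lens case is moved (distance of optic_case from where it was at the start of the episode above 0.02 m).
It also fails if it takes over 56 s, if anything falls off the work surface, if the arm or the gripper's body presses on something with over 40 N, if the wrist force passes 120 N, or if a joint passes its speed limit or range.

## Robot

A 6-joint arm with a two-finger parallel gripper is mounted at the origin on the work surface. World frame = base frame: x ahead of the robot, y to its left, z up, the work surface at z = 0. Lengths are in mm, angles in rad, forces in N, time in s.
With the tool pointing down it reaches from about 350 to 775 mm from the base axis. Payload 7.3 kg.
Tool frame: the origin (TCP) lies at the very end of the fingers, on their centre line; the grasp point (between the pads) lies 19 mm behind it; z points along the fingers, y is the line along which they close (so a half turn about z gives the same grasp; the last joint's range is limited). The gripper opens to 92 mm and grips with 3 to 60 N. Pads are 19 mm wide; open, the fingers measure 130 mm over their backs; the gripper's body (75 mm by 190 mm) begins 47 mm behind the grasp point.
Start: joints at [-1.411, 0.342, 1.524, -0, 1.275, -0.146], TCP at [158.077, -500.656, 226.741] pointing down, gripper open.
Joint ranges: [-2.53, 2.53], [-0.77, 2.02], [0.04, 2.7], [-1, 4.14], [0.28, 2.66], [-3.11, 3.11]. Speed limits (rad/s): [2.57, 2.57, 3.14, 3.14, 3.14, 3.14].

## Interface

Orientations are given as [roll, pitch, yaw] about the fixed x, y, z axes, in that order (R = Rz(yaw) Ry(pitch) Rx(roll)).
In Python, from plant import bot gives the robot as it stands.
- The arm moves only by the tool jog_arm, never from a script. Its argument "targets" is a list of rows, each an object with "xyz": the shift along the tool's x, y, z as a fraction of full scale, a list of three; "spin": the turn about the tool's z as a fraction of full scale. In form: [{"xyz": [x, y, z], "spin": spin}, ...]. A call has exactly 10 rows; each row shifts and turns the commanded pose from where the row before left it, along the tool's axes as they then stand; what a row does not reach is not made up. Full scale, the value 1, is 80 mm for a shift and 0.1 rad for a turn. A row lasts 1/8 s, in which the tool goes at most 62.5 mm and 10.7 degrees, less where a joint would pass 70% of its speed; a pose out of reach is approached as far as the arm can. A call with a number of a shift or a turn outside -1 to 1 is refused whole. A call with a gripper value outside its range is refused whole. "gripper" is the opening in per cent of the stroke, from 0 (shut) to 100 (fully open), set as the call begins (left out, the last holds). The fingers move at their own pace and stop on an object; the grip force is fixed at half the most. Time passes only in rows, so rows that do not move let the fingers close, or fill a call up. It gives the time, the measured TCP pose, the force, the opening and the grip force at its end, in the units of the state.
- bot.get_obs(): the state, without advancing time (a new reading comes with each control period).
- bot.capture(name): name is "scene" or "top"; returns the picture (400x640x3 uint8, blue, green, red); there is no depth.
- bot.get_calibration(name): a dict with "vfov" (degrees; the focal length in pixels is half the picture's height over the tangent of half this angle, whatever the lens; pixels are square), "cx", "cy" (the principal point, pixels), "eye" and "rotation" of the camera in the world. Camera axes: x right, y down, z forward; pixel columns grow to the right and rows downward; lengths in mm; the calibration is good to about 2 mm. A picture is of the moment at which its call begins. get_calibration takes no time and is no camera call.
- bot.close_job(): hands the job in; it is judged then, once.
The state is a dict: "time": time; "joint_positions": joint angles; "dq": joint speeds; "tau": joint torques, N m; "tool_pos": TCP position; "tcp_rot": TCP orientation; "contact_force": force on the tool from outside, world axes, zero at the start; "moment": the same for the moment, N m; "grip_width": finger opening in mm; "finger_force": force on a finger pad.
Only numpy, scipy, OpenCV 4.12 (cv2) and the standard library are available. Lean on these libraries where they do the work, as an engineer would, in place of code of your own. Each camera call takes 0.05 s, during which the arm holds its last target. There are 200 camera calls.

## Working session

There is one attempt and no reset: what is moved stays moved. The work goes in short steps, Python scripts to look and compute and a tool call to move; the robot and the scene stay as the last step left them, time stands still between calls to the robot, and variables do not carry over. Pictures are saved under pics/ and viewed, at most 10 in all, crops included, and the job is handed in when it is done.

Besides the shell and the picture viewer there is one more tool, called as name(argument=value, ...), one argument or row to a line, values as JSON. jog_arm: Moves the arm, as the interface text tells. Shift numbers are shares of 80 mm and turn numbers shares of 0.1 rad, none past 1 either way. Its arguments: {"type":"object","properties":{"targets":{"type":"array","items":{"type":"object","properties":{"xyz":{"type":"array","items":{"type":"number"}},"spin":{"type":"number"}}}},"gripper":{"type":"number"}},"required":["targets"]}

```bash
mkdir -p pics
python3 - <<'E'
from plant import bot
import cv2
for n in("scene","top"):
    cv2.imwrite(f"pics/{n}0.png",bot.capture(n)); print(n,bot.get_calibration(n))
o=bot.get_obs();print(o)
E
```

```text
scene {'vfov': 48.58561527649967, 'cx': 324.6696853337001, 'cy': 196.91811395479746, 'eye': array([1374.05762193, -893.35160954,  895.29850008]), 'rotation': array([-2.14946821,  0.0088185 ,  0.69005392])}
top {'vfov': 46.065884574559036, 'cx': 314.16436048392103, 'cy': 197.04091782893508, 'eye': array([ 2.96312450e+02, -7.46572187e-01,  1.53382201e+03]), 'rotation': array([-2.94199348,  0.0109544 , -1.56513429])}
{'time': 0.1, 'joint_positions': array([-1.41097552e+00,  3.42668109e-01,  1.52490114e+00,  2.14778822e-05,
        1.27537418e+00, -1.45982808e-01]), 'dq': array([ 0.00069006, -0.00270917, -0.00269616,  0.00213723,  0.00026457,
       -0.00039976]), 'tau': array([ 1.66251535e-03, -4.32004237e+01, -2.44695371e+01,  7.18853949e-02,
        5.25959185e-02, -5.04968534e-05]), 'tool_pos': array([ 158.03696511, -500.28732906,  226.11373469]), 'tcp_rot': array([-3.14025924e+00, -2.16810206e-04,  3.05797206e-01]), 'contact_force': array([0.12683654, 0.39056106, 0.05272075]), 'moment': array([-0.03156942,  0.01573346,  0.01766616]), 'finger_force': 0.0, 'grip_width': 91.6070411173372}
```

View pics/top0.png

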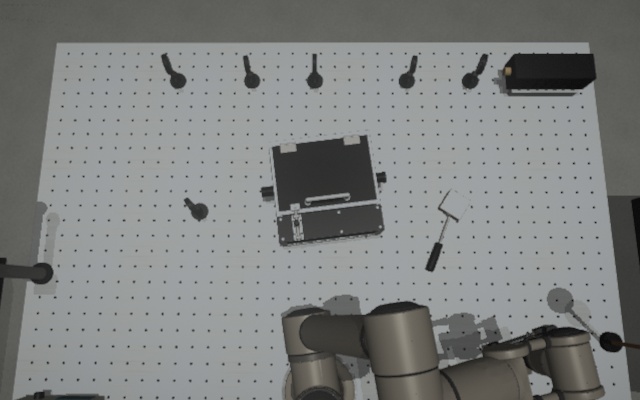

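View pics/scene0.png

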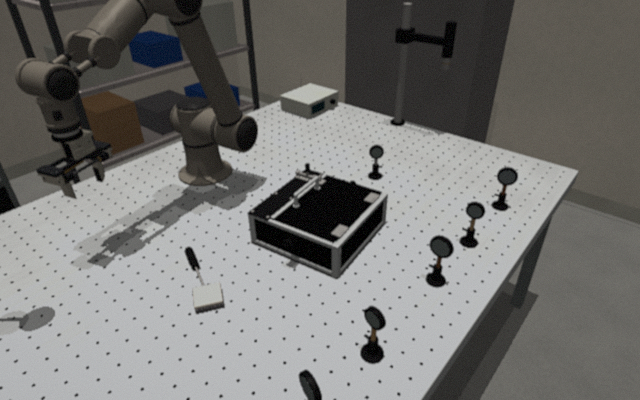

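The top view shows the box with its deck and bolt nearest the robot (bolt at about (297,222), handle bar at (327,198)). The lens mount is at (198,211), and the driver and case are on the right at (435,255) and (455,205). Next I'll zoom in.

```bash
cat > h.py <<'E'
from plant import bot
import numpy as np, cv2
from scipy.spatial.transform import Rotation as R
def cam(n):
    c=bot.get_calibration(n); return c,200/np.tan(np.radians(c["vfov"]/2)),R.from_euler("xyz",c["rotation"]).as_matrix()
def ray(n,u,v):
    c,f,M=cam(n); d=M@np.array([(u-c["cx"])/f,(v-c["cy"])/f,1]); return c["eye"],d/np.linalg.norm(d)
def plane(n,u,v,z):
    e,d=ray(n,u,v); return e+d*(z-e[2])/d[2]
def proj(n,p):
    c,f,M=cam(n); q=M.T@(np.array(p)-c["eye"]); return np.array([c["cx"]+f*q[0]/q[2],c["cy"]+f*q[1]/q[2]])
def crop(n,im,u0,v0,w,h,s,name):
    a=cv2.resize(im[v0:v0+h,u0:u0+w],None,fx=s,fy=s,interpolation=cv2.INTER_CUBIC)
    cv2.imwrite(name,cv2.convertScaleAbs(a,alpha=1.5))
E
python3 - <<'E'
from h import *
t=cv2.imread("pics/top0.png");s=cv2.imread("pics/scene0.png")
crop("top",t,255,125,140,130,5,"pics/topc.png")
crop("scene",s,240,150,160,130,5,"pics/scenec.png")
for p in[(280,245),(384,235),(271,146),(368,136)]: print(p,plane("top",*p,120))
E
```

```text
(280, 245) [434.76012181 118.2639704  120.        ]
(384, 235) [ 466.30795084 -194.68095682  120.        ]
(271, 146) [745.21724367 152.77079116 120.        ]
(368, 136) [ 778.68924325 -151.85563979  120.        ]
```

View pics/topc.png

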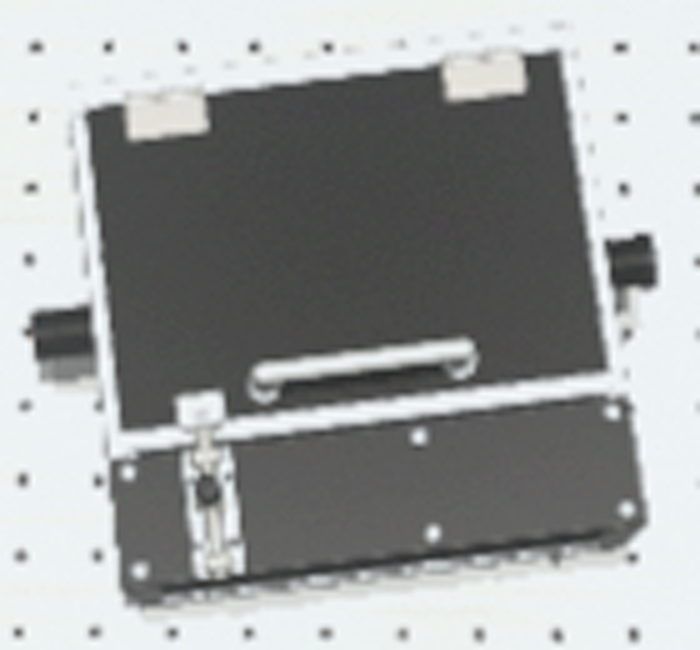

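View pics/scenec.png

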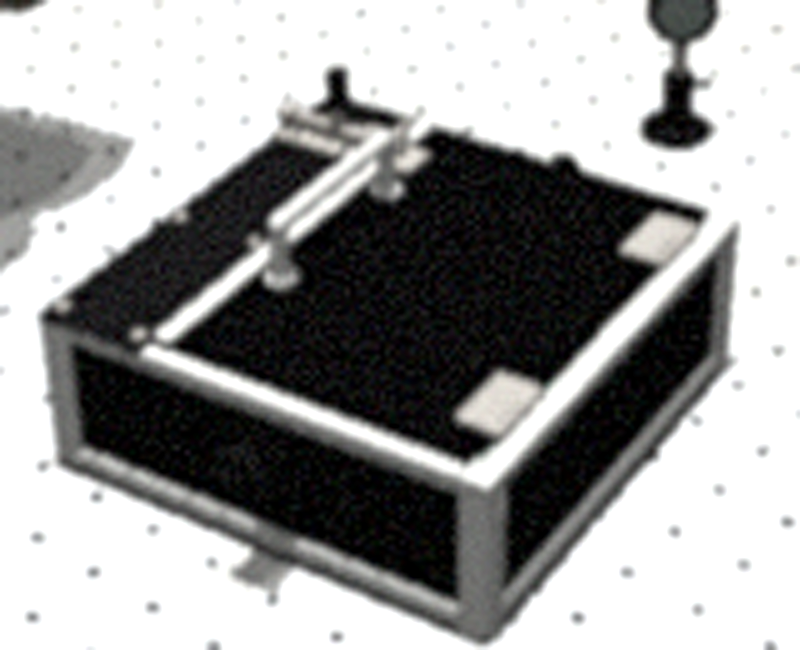

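Top crop: the bar runs from (262,374) to (467,347) and the knob is at (207,487). In the scene crop the knob's top is at (337,75). The deck corners are visible too.

Run:
```python
from h import *
T=lambda x,y:(255+x/5,125+y/5)
S=lambda x,y:(240+x/5,150+y/5)
a=plane("top",*T(262,374),168);b=plane("top",*T(467,347),168)
print("bar",a,b,np.linalg.norm(a-b)); m=(a+b)/2; d=(a-b)/np.linalg.norm(a-b); yaw=np.arctan2(-d[0],d[1]); print(m,yaw)
# lid opening front edge bar / deck screws
for q in[(128,472),(612,412),(140,570),(627,510)]: print("screw",plane("top",*T(*q),121)[:2])
for q in [(47,318),(485,485),(735,225),]: print("scene corner z120",plane("scene",*S(*q),120)[:2])
def box(o,yw,p): return o+R.from_euler("z",yw).apply(p)
for w in (yaw,):
    o=m*[1,1,0]-R.from_euler("z",w).apply([-48,0,0]); print("origin",o)
    for n,k in(("knob0",[-108,100,165]),("k.008",[-116,100,165])): print(n,box(o,w,k))
    for p in([-160,-160,120],[160,-160,120],[160,160,120]): print("corner",box(o,w,p))
print("knob top",plane("top",*T(207,487),179),"scene mid",plane("scene",*S(337,75),177))
e1,d1=ray("top",*T(207,488));e2,d2=ray("scene",*S(337,78))
s=np.linalg.lstsq(np.c_[d1,-d2],e2-e1,rcond=None)[0];print("tri",e1+d1*s[0],e2+d2*s[1])
```

```text
bar [564.13639804  35.75226631 168.        ] [580.86983837 -85.63318234 168.        ] 122.53340430365591
[572.5031182  -24.94045801 168.        ] 0.13699034029815624
screw [512.39787428 117.91614734]
screw [ 550.51036297 -176.4731093 ]
screw [452.76905069 109.4981355 ]
screw [ 490.40213535 -184.26208237]
scene corner z120 [ 494.13226967 -196.69531969]
scene corner z120 [ 798.41683288 -153.89399786]
scene corner z120 [762.28853682 151.71297001]
origin [620.05342963 -18.38546886   0.        ]
knob0 [499.40900152  65.92895437 165.        ]
k.008 [491.48394961  64.83645617 165.        ]
corner [ 483.40235536 -198.7364708   120.        ]
corner [ 800.40443157 -155.03654313  120.        ]
corner [756.7045039  161.96553308 120.        ]
knob top [494.89465813  66.88377015 179.        ] scene mid [500.44521168  64.62623284 177.        ]
tri [495.41559934  67.25442374 171.41926798] [496.7057652   68.62435908 171.67619131]
```

jog_arm(
  targets=[
    {"xyz": [0,0,-0.4],"spin": 0.88},
    {"xyz": [0,0,-0.4],"spin": 0.88},
    {"xyz": [0.32,-0.405,0],"spin": 0},
    {"xyz": [0.32,-0.405,0],"spin": 0},
    {"xyz": [0.32,-0.405,0],"spin": 0},
    {"xyz": [0.32,-0.405,0],"spin": 0},
    {"xyz": [0.32,-0.405,0],"spin": 0},
    {"xyz": [0.32,-0.405,0],"spin": 0},
    {"xyz": [0.32,-0.405,0],"spin": 0},
    {"xyz": [0.32,-0.405,0],"spin": 0},
  ],
  gripper=100,
)

```text
time: 1.35
tool_pos: [328.0, -215.8, 290.5]
tcp_rot: [-3.141, 0.0, 0.13]
contact_force: [0.0, 0.6, -0.3]
grip_width: 91.7
finger_force: 0.0
```

jog_arm(
  targets=[
    {"xyz": [0.32,-0.405,0],"spin": 0},
    {"xyz": [0.32,-0.405,0],"spin": 0},
    {"xyz": [0.32,-0.405,0],"spin": 0},
    {"xyz": [0.32,-0.405,0],"spin": 0},
    {"xyz": [0.32,-0.405,0],"spin": 0},
    {"xyz": [0.32,-0.405,0],"spin": 0},
    {"xyz": [0.32,-0.405,0],"spin": 0},
    {"xyz": [0.32,-0.405,0],"spin": 0},
    {"xyz": [0,0,0],"spin": 0},
    {"xyz": [0,0,0],"spin": 0},
  ],
)

```text
time: 2.6
tool_pos: [496.6, 66.1, 290.3]
tcp_rot: [3.141, 0.001, 0.13]
contact_force: [-0.1, -0.6, -0.0]
grip_width: 92.0
finger_force: 0.0
```

jog_arm(
  targets=[
    {"xyz": [0,0,0.35],"spin": 0},
    {"xyz": [0,0,0.35],"spin": 0},
    {"xyz": [0,0,0.35],"spin": 0},
    {"xyz": [0,0,0.35],"spin": 0},
    {"xyz": [0,0,0.2],"spin": 0},
    {"xyz": [0,0,0.15],"spin": 0},
    {"xyz": [0,0,0],"spin": 0},
    {"xyz": [0,0,0],"spin": 0},
    {"xyz": [0,0,0],"spin": 0},
    {"xyz": [0,0,0],"spin": 0},
  ],
)

```text
time: 3.85
tool_pos: [497.3, 66.4, 151.1]
tcp_rot: [3.141, -0.001, 0.13]
contact_force: [0.7, -0.6, 0.7]
grip_width: 92.0
finger_force: 0.0
```

Run:
```python
from h import *
s=bot.capture("scene"); crop("scene",s,240,100,160,130,5,"pics/knob1.png")
```

```text
(no output)
```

View pics/knob1.png

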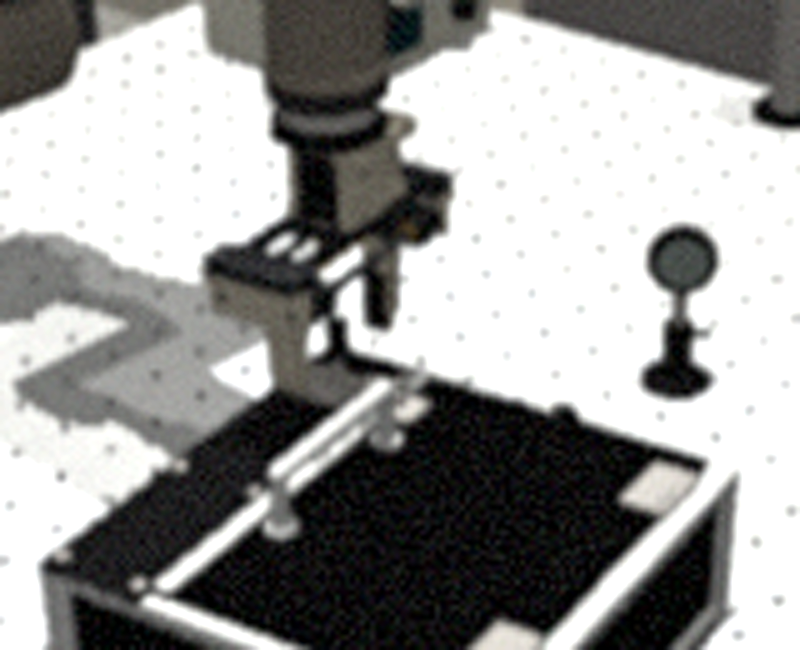

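The knob at (338,335) stands between the two fingers, at about (290,350) and (380,300). I'll close on it.

jog_arm(
  targets=[
    {"xyz": [0,0,0],"spin": 0},
    {"xyz": [0,0,0],"spin": 0},
    {"xyz": [0,0,0],"spin": 0},
    {"xyz": [0,0,0],"spin": 0},
    {"xyz": [0,0,0],"spin": 0},
    {"xyz": [0,0,0],"spin": 0},
    {"xyz": [0,0,0],"spin": 0},
    {"xyz": [0,0,0],"spin": 0},
    {"xyz": [0,0,0],"spin": 0},
    {"xyz": [0,0,0],"spin": 0},
  ],
  gripper=0,
)

```text
time: 5.15
tool_pos: [496.7, 69.0, 150.7]
tcp_rot: [-3.137, -0.0, 0.13]
contact_force: [-1.7, 12.5, 1.0]
grip_width: 15.2
finger_force: 30.0
```

jog_arm(
  targets=[
    {"xyz": [0,-0.035,0],"spin": 0},
    {"xyz": [-0.05,0,0],"spin": 0},
    {"xyz": [-0.05,0,0],"spin": 0},
    {"xyz": [-0.05,0,0],"spin": 0},
    {"xyz": [-0.05,0,0],"spin": 0},
    {"xyz": [-0.05,0,0],"spin": 0},
    {"xyz": [-0.03,0,0],"spin": 0},
    {"xyz": [0,0,0],"spin": 0},
    {"xyz": [0,0,0],"spin": 0},
    {"xyz": [0,0,0],"spin": 0},
  ],
)

```text
time: 6.4
tool_pos: [474.1, 66.3, 150.7]
tcp_rot: [-3.142, 0.001, 0.13]
contact_force: [-2.7, 2.3, 3.2]
grip_width: 15.1
finger_force: 30.0
```

jog_arm(
  targets=[
    {"xyz": [-0.03,0,0],"spin": 0},
    {"xyz": [-0.03,0,0],"spin": 0},
    {"xyz": [0,0,0],"spin": 0},
    {"xyz": [0,0,0],"spin": 0},
    {"xyz": [0,0,0],"spin": 0},
    {"xyz": [0,0,0],"spin": 0},
    {"xyz": [0,0,0],"spin": 0},
    {"xyz": [0,0,0],"spin": 0},
    {"xyz": [0,0,0],"spin": 0},
    {"xyz": [0,0,0],"spin": 0},
  ],
)

```text
time: 7.65
tool_pos: [471.4, 65.9, 150.8]
tcp_rot: [-3.142, -0.004, 0.13]
contact_force: [6.9, 5.9, -3.4]
grip_width: 15.3
finger_force: 30.0
```

jog_arm(
  targets=[
    {"xyz": [-0.03,0,0],"spin": 0},
    {"xyz": [0,0,0],"spin": 0},
    {"xyz": [0,0,0],"spin": 0},
    {"xyz": [0,0,0],"spin": 0},
    {"xyz": [0,0,0],"spin": 0},
    {"xyz": [0,0,0],"spin": 0},
    {"xyz": [0,0,0],"spin": 0},
    {"xyz": [0,0,0],"spin": 0},
    {"xyz": [0,0,0],"spin": 0},
    {"xyz": [0,0,0],"spin": 0},
  ],
)

```text
time: 8.9
tool_pos: [471.3, 65.9, 150.8]
tcp_rot: [-3.141, -0.009, 0.129]
contact_force: [14.4, 7.8, -11.3]
grip_width: 15.0
finger_force: 30.0
```

jog_arm(
  targets=[
    {"xyz": [0.06,0,0],"spin": 0},
    {"xyz": [0,0,0],"spin": 0},
    {"xyz": [0,0,0],"spin": 0},
    {"xyz": [0,0,0],"spin": 0},
    {"xyz": [0,0,0],"spin": 0},
    {"xyz": [0,0,0],"spin": 0},
    {"xyz": [0,0,0],"spin": 0},
    {"xyz": [0,0,0],"spin": 0},
    {"xyz": [0,0,0],"spin": 0},
    {"xyz": [0,0,0],"spin": 0},
  ],
  gripper=100,
)

```text
time: 10.15
tool_pos: [472.2, 66.0, 150.7]
tcp_rot: [3.142, -0.0, 0.13]
contact_force: [0.1, -0.0, 0.0]
grip_width: 91.7
finger_force: 0.0
```

jog_arm(
  targets=[
    {"xyz": [0,0,-0.46],"spin": 0},
    {"xyz": [0,0,-0.46],"spin": 0},
    {"xyz": [0,0,-0.46],"spin": 0},
    {"xyz": [0.37,0.43,0],"spin": 0},
    {"xyz": [0.37,0.43,0],"spin": 0},
    {"xyz": [0.37,0.43,0],"spin": 0},
    {"xyz": [0,0,0],"spin": -1},
    {"xyz": [0,0,0],"spin": -1},
    {"xyz": [0,0,0],"spin": -1},
    {"xyz": [0,0,0],"spin": -1},
  ],
)

```text
time: 11.4
tool_pos: [573.5, -24.9, 260.9]
tcp_rot: [-3.141, 0.0, 0.533]
contact_force: [0.5, -0.4, 0.2]
grip_width: 91.7
finger_force: 0.0
```

jog_arm(
  targets=[
    {"xyz": [0,0,0],"spin": -1},
    {"xyz": [0,0,0],"spin": -1},
    {"xyz": [0,0,0],"spin": -1},
    {"xyz": [0,0,0],"spin": -1},
    {"xyz": [0,0,0],"spin": -1},
    {"xyz": [0,0,0],"spin": -1},
    {"xyz": [0,0,0],"spin": -1},
    {"xyz": [0,0,0],"spin": -1},
    {"xyz": [0,0,0],"spin": -1},
    {"xyz": [0,0,0],"spin": -1},
  ],
)

```text
time: 12.65
tool_pos: [573.5, -24.9, 261.0]
tcp_rot: [-3.141, 0.0, 1.533]
contact_force: [-0.5, 0.4, -0.7]
grip_width: 91.9
finger_force: 0.0
```

jog_arm(
  targets=[
    {"xyz": [0,0,0],"spin": -0.85},
    {"xyz": [0,0,0],"spin": -0.85},
    {"xyz": [0,0,0],"spin": 0},
    {"xyz": [0,0,0],"spin": 0},
    {"xyz": [0,0,0],"spin": 0},
    {"xyz": [0,0,0],"spin": 0},
    {"xyz": [0,0,0],"spin": 0},
    {"xyz": [0,0,0],"spin": 0},
    {"xyz": [0,0,0],"spin": 0},
    {"xyz": [0,0,0],"spin": 0},
  ],
)

```text
time: 13.9
tool_pos: [573.6, -24.9, 261.1]
tcp_rot: [3.142, 0.0, 1.7]
contact_force: [-0.4, -0.1, 0.7]
grip_width: 91.9
finger_force: 0.0
```

Run:
```python
from h import *
s=bot.capture("scene"); crop("scene",s,240,100,160,130,5,"pics/handle1.png")
o=bot.get_obs();print(o["joint_positions"],o["tool_pos"],o["tcp_rot"])
```

```text
[-1.76751022e-01  4.10691862e-01  1.32405153e+00 -7.27449651e-05
  1.40685659e+00 -3.05745103e-01] [573.57967352 -24.86395055 261.09349464] [-3.14156407e+00  6.62366273e-05  1.69980228e+00]
```

View pics/handle1.png

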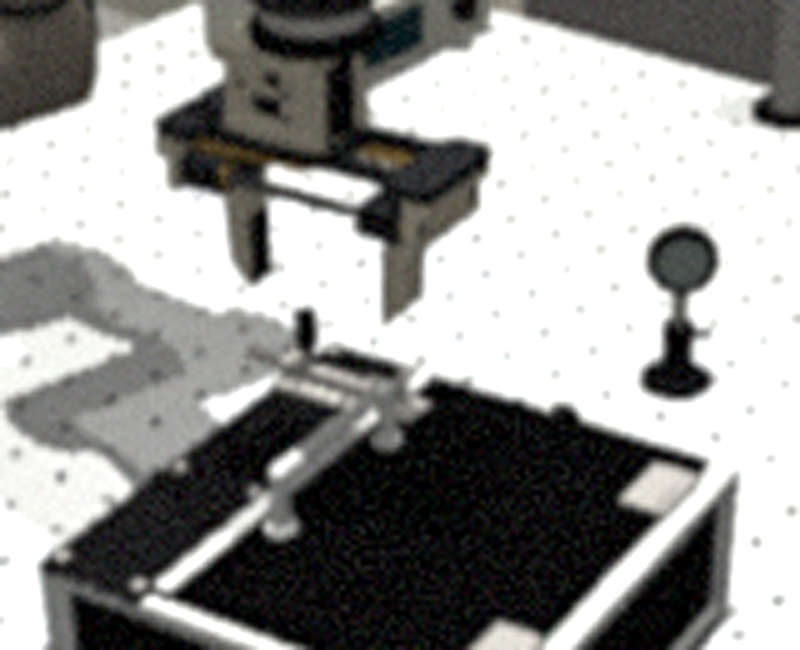

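The knob has moved back to (305,328) with the rod sticking out toward the robot, so the bolt is drawn. The open fingers, at (250,270) and (400,310), straddle the bar above it. I'll go down and grip.

jog_arm(
  targets=[
    {"xyz": [0,0,0.3],"spin": 0},
    {"xyz": [0,0,0.3],"spin": 0},
    {"xyz": [0,0,0.3],"spin": 0},
    {"xyz": [0,0,0.3],"spin": 0},
    {"xyz": [0,0,0.15],"spin": 0},
    {"xyz": [0,0,0.05],"spin": 0},
    {"xyz": [0,0,0],"spin": 0},
    {"xyz": [0,0,0],"spin": 0},
    {"xyz": [0,0,0],"spin": 0},
    {"xyz": [0,0,0],"spin": 0},
  ],
)

```text
time: 15.2
tool_pos: [573.7, -24.9, 149.4]
tcp_rot: [3.141, 0.0, 1.7]
contact_force: [-0.4, -0.5, -0.6]
grip_width: 91.4
finger_force: 0.0
```

jog_arm(
  targets=[
    {"xyz": [0,0,0],"spin": 0},
    {"xyz": [0,0,0],"spin": 0},
    {"xyz": [0,0,0],"spin": 0},
    {"xyz": [0,0,0],"spin": 0},
    {"xyz": [0,0,0],"spin": 0},
    {"xyz": [0,0,0],"spin": 0},
    {"xyz": [0,0,0],"spin": 0},
    {"xyz": [0,0,0],"spin": 0},
    {"xyz": [0,0,0],"spin": 0},
    {"xyz": [0,0,0],"spin": 0},
  ],
  gripper=0,
)

```text
time: 16.45
tool_pos: [572.8, -24.9, 149.0]
tcp_rot: [-3.14, -0.0, 1.7]
contact_force: [-4.8, -0.9, 2.5]
grip_width: 10.8
finger_force: 30.0
```

jog_arm(
  targets=[
    {"xyz": [0,0.029,-0.102],"spin": 0},
    {"xyz": [0,0.03,-0.102],"spin": 0},
    {"xyz": [0,0.038,-0.1],"spin": 0},
    {"xyz": [0,0.039,-0.099],"spin": 0},
    {"xyz": [0,0.047,-0.096],"spin": 0},
    {"xyz": [0,0.047,-0.096],"spin": 0},
    {"xyz": [0,0.055,-0.091],"spin": 0},
    {"xyz": [0,0.055,-0.091],"spin": 0},
    {"xyz": [0,0.063,-0.086],"spin": 0},
    {"xyz": [0,0.063,-0.086],"spin": 0},
  ],
)

```text
time: 17.7
tool_pos: [608.6, -20.3, 225.8]
tcp_rot: [-3.137, -0.0, 1.7]
contact_force: [-10.9, -1.3, 4.2]
grip_width: 11.3
finger_force: 30.0
```

jog_arm(
  targets=[
    {"xyz": [0,0.07,-0.08],"spin": 0},
    {"xyz": [0,0.07,-0.08],"spin": 0},
    {"xyz": [0,0.077,-0.074],"spin": 0},
    {"xyz": [0,0.077,-0.074],"spin": 0},
    {"xyz": [0,0.083,-0.067],"spin": 0},
    {"xyz": [0,0.083,-0.067],"spin": 0},
    {"xyz": [0,0.088,-0.059],"spin": 0},
    {"xyz": [0,0.088,-0.059],"spin": 0},
    {"xyz": [0,0,0],"spin": 0},
    {"xyz": [0,0,0],"spin": 0},
  ],
)

```text
time: 18.95
tool_pos: [660.6, -13.6, 272.7]
tcp_rot: [3.14, 0.001, 1.7]
contact_force: [-8.1, -0.5, 9.6]
grip_width: 11.0
finger_force: 30.0
```

Run:
```python
from h import *
s=bot.capture("scene"); crop("scene",s,240,80,160,150,4,"pics/lid1.png")
o=bot.get_obs();print(o)
```

```text
{'time': 19.0, 'joint_positions': array([-1.36229446e-01,  5.80092559e-01,  1.01460213e+00, -5.83127381e-04,
        1.54538421e+00, -2.65229912e-01]), 'dq': array([-2.17767039e-04,  9.72978198e-04,  2.11357529e-03, -7.50701132e-05,
       -2.50554840e-04,  1.67008559e-04]), 'tau': array([ 8.31937417e-01, -5.06272745e+01, -2.61903226e+01,  7.99176581e-01,
       -2.61349484e+00,  2.69010093e-02]), 'tool_pos': array([660.580778  , -13.62411158, 272.6534577 ]), 'tcp_rot': array([3.14028465e+00, 9.59376503e-04, 1.69981054e+00]), 'contact_force': array([-8.65025274, -1.7265586 ,  9.33614587]), 'moment': array([-0.21259865,  1.43319121,  0.05614843]), 'finger_force': 30.00321865081787, 'grip_width': 10.7233911831937}
```

View pics/lid1.png

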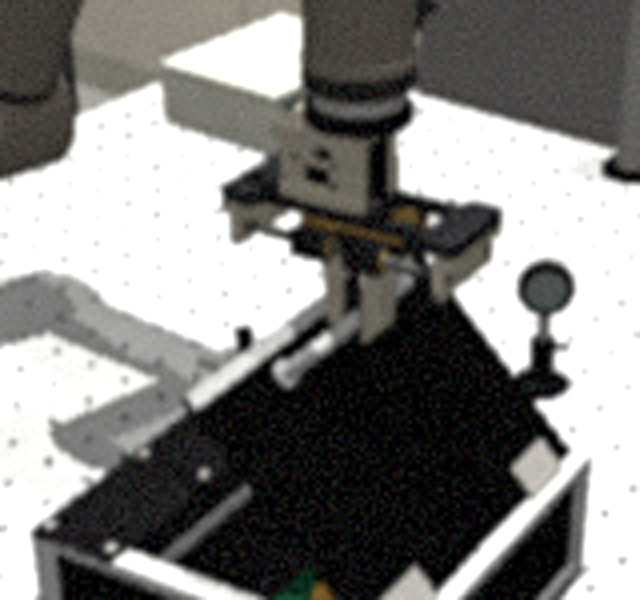

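The picture shows the lid open with its handle bar held in the fingers (about (350,310)) and the inside visible. The bar has moved 88.5 mm along and 124 mm up, against 88 and 121 for 45°, so the lid is at about 45–46°. I'll settle, then hand in.

jog_arm(
  targets=[
    {"xyz": [0,0,0],"spin": 0},
    {"xyz": [0,0,0],"spin": 0},
    {"xyz": [0,0,0],"spin": 0},
    {"xyz": [0,0,0],"spin": 0},
    {"xyz": [0,0,0],"spin": 0},
    {"xyz": [0,0,0],"spin": 0},
    {"xyz": [0,0,0],"spin": 0},
    {"xyz": [0,0,0],"spin": 0},
    {"xyz": [0,0,0],"spin": 0},
    {"xyz": [0,0,0],"spin": 0},
  ],
)

```text
time: 20.25
tool_pos: [660.5, -13.6, 272.6]
tcp_rot: [3.14, 0.001, 1.7]
contact_force: [-8.9, -1.2, 8.6]
grip_width: 10.8
finger_force: 30.0
```

```bash
python3 -c "
from plant import bot
o=bot.get_obs();print(o['tool_pos'],o['finger_force'],o['grip_width'])
print(bot.close_job())"
```

```text
[660.52979918 -13.61787498 272.6329157 ] 30.00337690114975 10.773205275994298
the job is handed in; nothing more can be done
None
```

I drew the bolt back to its stop and lifted the lid to about 45° (worked out from how far the handle moved); the gripper was holding it steady when I handed the job in at about 20 s, and no verdict came back.

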